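# Put the sanding sleeves back on their dowels

## Robot

A 6-joint arm with a two-finger parallel gripper is mounted at the origin on a cart in front of the work surface, level with it; the furniture and walls round the work are solid. World frame = base frame: x ahead of the robot, y to its left, z up, the work surface at z = 0. Lengths are in mm, angles in rad, forces in N, time in s.
With the tool pointing down it reaches from about 300 to 775 mm from the base axis. Payload 14.6 kg.
Tool frame: the origin (TCP) lies midway between the tips of the shut fingers; the grasp point (between the pads) lies 19 mm behind it; z points along the fingers, y is the line along which they close (so a half turn about z gives the same grasp; the last joint's range is limited). The gripper opens to 94 mm and grips with 3 to 60 N. Pads are 16 mm wide; open, the fingers measure 119 mm over their backs; the gripper's body (75 mm by 177 mm) begins 78 mm behind the grasp point.
Start: joints at [-1.191, 0.3, 1.521, -0, 1.321, -0.067], TCP at [237.637, -496.002, 205.446] pointing down, gripper open.
Joint ranges: [-3.03, 3.03], [-0.79, 2.21], [0.23, 2.52], [-1.04, 4.18], [0, 3.07], [-2.55, 2.55]. Speed limits (rad/s): [2.22, 2.22, 2.57, 3.14, 3.14, 3.14].

## Interface

Orientations are given as a unit quaternion [w, x, y, z].
In Python, from cell import bot gives the robot as it stands. The module is installed in compiled form; this text tells all that it offers.
- The arm moves only by the tool servo_tool, never from a script. Its argument "moves" is a list of rows, each a list of 7 numbers: the shift along the tool's x, y, z in mm, then the turn, a rotation vector about the tool's x, y, z in rad, then the opening, from 0 (shut) to 1 (fully open). A call has 1 to 10 rows; each row shifts and turns the commanded pose from where the row before left it, along the tool's axes as they then stand; what a row does not reach is not made up. A row lasts 1/8 s, in which the tool goes at most 62.5 mm and 10.7 degrees, less where a joint would pass 70% of its speed; a pose out of reach is approached as far as the arm can. A call is refused whole if a number of a shift passes 62.5 or a number of a turn 0.188, either way. A call with a gripper value outside its range is refused whole. The fingers move at their own pace and stop on an object; "newtons" is the grip in N (left out, the last holds). Time passes only in rows, so rows that do not move let the fingers close. It gives the time, the measured TCP pose, the force, the opening and the grip force at its end, in the units of the state.
- bot.get_state(): the state, without advancing time (a new reading comes with each control period).
- bot.capture(name): name is "scene" or "top" or "wrist"; returns (picture, depth): 400x640x3 uint8, red, green, blue; 400x640 float32, mm along the optical axis (not along the pixel's ray), 0 where there is no reading.
- bot.camera_model(name): a dict with "fovy" (degrees; the focal length in pixels is half the picture's height over the tangent of half this angle, whatever the lens; pixels are square), "cx", "cy" (the principal point, pixels), "rvec" (rotation vector, rad) and "tvec" (3), from world to camera coordinates, as OpenCV has them. Camera axes: x right, y down, z forward; pixel columns grow to the right and rows downward; lengths in mm; the calibration is good to about 2 mm. A picture is of the moment at which its call begins: read the wrist's pose just before it. camera_model takes no time and is no camera call; for the wrist camera it gives the pose at the moment of the call.
- bot.hand_in(): hands the job in; it is judged then, once.
The state is a dict: "time": time; "qpos": joint angles; "qd": joint speeds; "joint_efforts": joint torques, N m; "tool_pos": TCP position; "orientation": TCP orientation; "wrist_force": force on the tool from outside, world axes, zero at the start; "torque": the same for the moment, N m; "finger_gap": finger opening in mm; "grasp_force": force on a finger pad.
Only numpy, scipy, OpenCV 4.12 (cv2) and the standard library are available. Lean on these libraries where they do the work, as an engineer would, in place of code of your own. Each camera call takes 0.05 s, during which the arm holds its last target. There are 200 camera calls.

## Task

The row of four sanding sleeves stands over the thin pins of the plywood board. Move them across to the storage rack, each over the dowel it fits - largest sleeve on the thickest dowel, down to the smallest on the thinnest - and leave every sleeve upright and pushed fully home on its block. Leave the glue bottle and the carved bear where they stand.

Things in the scene. Friction and masses are not known exactly. Their poses are not given: they have to be found in the camera images.
- sleeve_a: the smallest sanding sleeve: a stiff brown tube, 22 mm outside, 16 mm bore, 50 mm high, about 50 g, open at both ends. Origin: centre of its lower end; z along its axis. The four start upright in a row 54 mm apart, in any order, on a fixed board (56 mm wide, top 12 mm above the worktop), each over a pin 8 mm thick, 30 mm high.
- sleeve_b: the second smallest sanding sleeve: a stiff brown tube, 30 mm outside, 24 mm bore, 50 mm high, about 50 g, open at both ends. Origin: centre of its lower end; z along its axis. The four start upright in a row 54 mm apart, in any order, on a fixed board (56 mm wide, top 12 mm above the worktop), each over a pin 8 mm thick, 30 mm high.
- sleeve_c: the second largest sanding sleeve: a stiff brown tube, 39 mm outside, 33 mm bore, 50 mm high, about 50 g, open at both ends. Origin: centre of its lower end; z along its axis. The four start upright in a row 54 mm apart, in any order, on a fixed board (56 mm wide, top 12 mm above the worktop), each over a pin 8 mm thick, 30 mm high.
- sleeve_d: the largest sanding sleeve: a stiff brown tube, 49 mm outside, 43 mm bore, 50 mm high, about 50 g, open at both ends. Origin: centre of its lower end; z along its axis. The four start upright in a row 54 mm apart, in any order, on a fixed board (56 mm wide, top 12 mm above the worktop), each over a pin 8 mm thick, 30 mm high.
- dowel_a: the thinnest dowel, 11 mm thick, 40 mm high, top 14 mm tapered, upright on a fixed pale block 56 x 52 x 14 mm (x, y, z). Origin: centre of the block's underside, 8 mm above the worktop. Fits the smallest sleeve: home when its lower end is on the block's top, 14 mm above this origin. The four blocks stand in a row along their y, 54 mm apart, in any order, in a channel 64 mm wide.
- dowel_b: the second thinnest dowel, 19 mm thick, 40 mm high, top 14 mm tapered, upright on a fixed pale block 56 x 52 x 14 mm (x, y, z). Origin: centre of the block's underside, 8 mm above the worktop. Fits the second smallest sleeve: home when its lower end is on the block's top, 14 mm above this origin. The four blocks stand in a row along their y, 54 mm apart, in any order, in a channel 64 mm wide.
- dowel_c: the second thickest dowel, 28 mm thick, 40 mm high, top 14 mm tapered, upright on a fixed pale block 56 x 52 x 14 mm (x, y, z). Origin: centre of the block's underside, 8 mm above the worktop. Fits the second largest sleeve: home when its lower end is on the block's top, 14 mm above this origin. The four blocks stand in a row along their y, 54 mm apart, in any order, in a channel 64 mm wide.
- dowel_d: the thickest dowel, 38 mm thick, 40 mm high, top 14 mm tapered, upright on a fixed pale block 56 x 52 x 14 mm (x, y, z). Origin: centre of the block's underside, 8 mm above the worktop. Fits the largest sleeve: home when its lower end is on the block's top, 14 mm above this origin. The four blocks stand in a row along their y, 54 mm apart, in any order, in a channel 64 mm wide.
- glue: bystander: white glue bottle, red nozzle, 34 mm thick, 102 mm high, standing to the right of the racks. Origin: centre of its underside.
- bear: bystander: bone carving of a bear, 35 x 85 x 51 mm, standing to the right of the racks. Origin: centre of its underside.
Not all that is in view belongs to the job. Leave any purple look-alike of the sleeve_a alone.

How it is judged:
By the outcome, as a careful person would: the job done as asked, in the order asked, and still so for the second after the job is handed in, with the robot touching nothing.
It also fails if it takes over 93 s, if anything falls off the work surface, if the arm or the gripper's body presses on something with over 40 N, if the wrist force passes 120 N, or if a joint passes its speed limit or range.

## Working session

There is one attempt and no reset: what is moved stays moved. The work goes in short steps, Python scripts to look and compute and a tool call to move; the robot and the scene stay as the last step left them, time stands still between calls to the robot, and variables do not carry over. Pictures are saved under pics/ and viewed, at most 14 in all, crops included, and the job is handed in when it is done.

Besides the shell and the picture viewer there is one more tool, called after "Emit:" by a JSON object that holds its "name" and its "arguments", one argument or row to a line. servo_tool: Moves the arm, as the interface text tells. Its arguments: {"type":"object","properties":{"moves":{"type":"array"},"newtons":{"type":"number"}},"required":["moves"]}

```bash
mkdir -p pics
cat > h.py <<'E'
import numpy as np, cv2
from cell import bot
def save(n,f,crop=None,s=1):
    p,d=bot.capture(n); m=bot.camera_model(n)
    np.savez('pics/'+f+'.npz',p=p,d=d,**{k:np.array(v) for k,v in m.items()})
    cv2.imwrite('pics/'+f+'.png',p[:,:,::-1])
def load(f): return np.load('pics/'+f+'.npz')
def crop(f,u0,v0,u1,v1,s):
    p=load(f)['p'][v0:v1,u0:u1,::-1]; cv2.imwrite(f'pics/{f}_c{u0}_{v0}.png',cv2.resize(p,None,fx=s,fy=s,interpolation=cv2.INTER_CUBIC))
def ray(z,u,v):
    f=200/np.tan(np.radians(float(z['fovy']))/2); R=cv2.Rodrigues(z['rvec'].astype(float))[0]; t=z['tvec'].reshape(3)
    c=-R.T@t; d=R.T@np.array([(u-z['cx'])/f,(v-z['cy'])/f,1]); return c,d
def atz(z,u,v,h):
    c,d=ray(z,u,v); return c+d*(h-c[2])/d[2]
def dep(z,u,v):
    c,d=ray(z,u,v); return c+d*z['d'][int(round(v)),int(round(u))]
def tri(*a):
    A=0;b=0
    for z,u,v in a:
        c,d=ray(z,u,v); d=d/np.linalg.norm(d); P=np.eye(3)-np.outer(d,d); A=A+P; b=b+P@c
    return np.linalg.solve(A,b)
def cloud(z):
    v,u=np.mgrid[0:400,0:640]; f=200/np.tan(np.radians(float(z['fovy']))/2); R=cv2.Rodrigues(z['rvec'].astype(float))[0]; d=z['d']
    X=np.stack([(u-z['cx'])/f*d,(v-z['cy'])/f*d,d],-1)-z['tvec'].reshape(3); return X@R
E
python3 - <<'E'
from h import *
print(bot.get_state())
for n in('scene','top'): save(n,n+'0'); z=load(n+'0'); print(n,z['fovy'],z['cx'],z['cy'],ray(z,320,200))
E
```

```text
{'time': 0.0, 'qpos': array([-1.19060077e+00,  3.00454503e-01,  1.52157679e+00,  1.38278041e-05,
        1.32070498e+00, -6.66094664e-02]), 'qd': array([ 0.000936  , -0.00016837, -0.00046529,  0.00135696, -0.00095785,
        0.00032293]), 'joint_efforts': array([ 6.79609893e-04, -5.31806552e+01, -3.52736378e+01,  7.09151826e-02,
        2.43266195e-02, -1.25912952e-04]), 'tool_pos': array([ 237.54594056, -495.76564153,  204.89725011]), 'orientation': array([-5.65843823e-04,  9.75149494e-01,  2.21547146e-01, -8.26736206e-05]), 'wrist_force': array([-0.22953282, -0.94416505,  0.36111982]), 'torque': array([-0.00609656, -0.02014408,  0.05050326]), 'grasp_force': 0.0, 'finger_gap': 94.11634660849992}
scene 48.115360311497014 324.7294396145449 195.31573148970517 (array([ 271.14476707, -738.79452594,  602.15619643]), array([ 0.35379019,  0.63201852, -0.68964184]))
top 48.465497794735796 326.83448709092636 195.3561607148073 (array([ 487.04540846, -204.26229753,  953.42532606]), array([ 0.08467899,  0.01790998, -0.99642085]))
```

View pics/scene0.png

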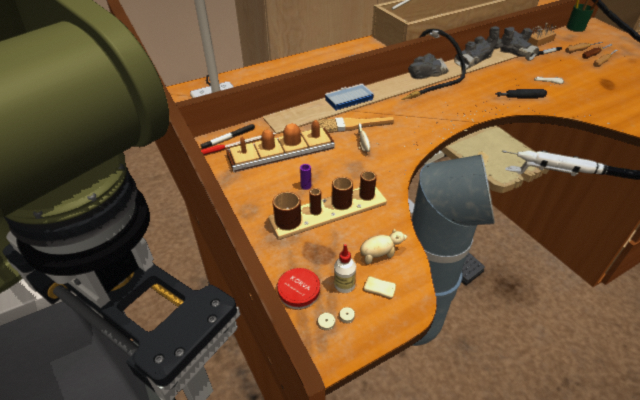

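View pics/top0.png

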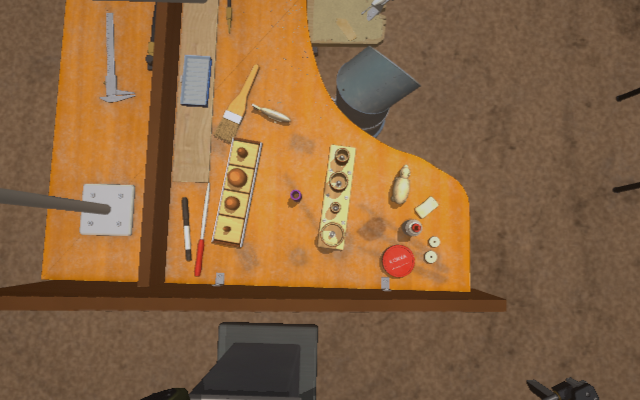

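The scene view shows the dowel rack at about (280,145) and the sleeves d, a, c, b from near to far at (287,210), (316,201), (342,192), (368,184). The purple decoy is at (306,176). In the top view the sleeves are at (332,235), (336,208), (338,182), (342,157) and the dowels at (227,229), (232,203), (237,177), (243,153). I'll enlarge both.

Run:
```python
from h import *
crop('top0',205,132,365,252,5); crop('scene0',220,110,400,240,4.4)
```

```text
(no output)
```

View pics/top0_c205_132.png

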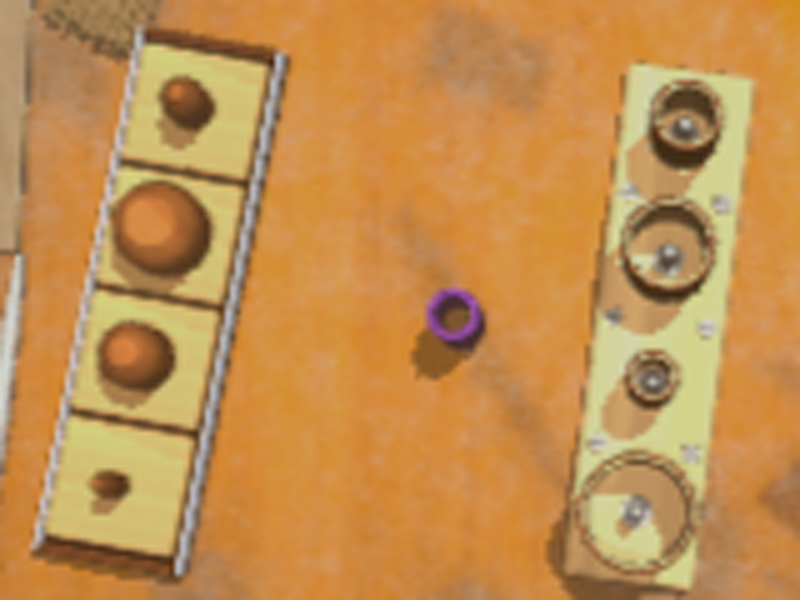

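View pics/scene0_c220_110.png

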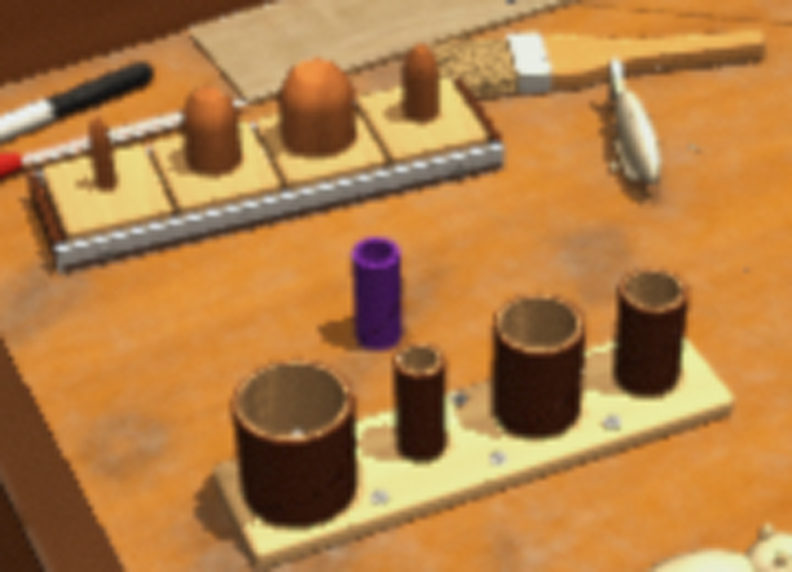

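In the crops the sleeves run d, a, c, b from near to far, and the dowels run a, c, d, b. Next I'll triangulate the rims and cross-check against the depth images.

Run:
```python
from h import *
np.set_printoptions(precision=1,suppress=True)
T=load('top0');S=load('scene0')
t=lambda x,y:(205+(x+.5)/5-.5,132+(y+.5)/5-.5); s=lambda x,y:(220+(x+.5)/4.4-.5,110+(y+.5)/4.4-.5)
for n,a,b in[('d',(636,512),(293,401)),('a',(653,377),(419,360)),('c',(668,243),(538,324)),('b',(686,117),(652,290)),
  ('chan far-right',(286,55),(500,148)),('chan near-right',(181,572),(60,250)),('board fr',(753,79),(731,401)),('board nr',(690,588),(262,553))]:
    print(n,tri((T,*t(*a)),(S,*s(*b))),'top@z62',atz(T,*t(*a),62),'sc',atz(S,*s(*b),62))
C=cloud(T); 
P=C[132:252,205:365].reshape(-1,3); C2=cloud(S)[110:240,220:400].reshape(-1,3)
for nm,Q in(('top',P),('scene',C2)):
  h,e=np.histogram(Q[:,2],bins=range(-10,80,4)); print(nm,list(zip(e[:-1],h)))
print(bot.camera_model('wrist'))
```

```text
d [ 496.1 -214.2   60.3] top@z62 [ 495.3 -213.9   62. ] sc [ 496.2 -216.1   62. ]
a [ 550.4 -219.6   62. ] top@z62 [ 549.6 -219.2   62. ] sc [ 551.2 -219.9   62. ]
c [ 604.6 -224.1   61.1] top@z62 [ 604.  -223.8   62. ] sc [ 604.6 -225.1   62. ]
b [ 656.7 -230.3   62. ] top@z62 [ 655.8 -229.8   62. ] sc [ 657.7 -230.5   62. ]
chan far-right [686.4 -58.8  15.7] top@z62 [676.8 -66.1  62. ] sc [ 653.3 -112.4   62. ]
chan near-right [465.8 -24.4  15.3] top@z62 [466.3 -33.2  62. ] sc [450.9 -81.5  62. ]
board fr [ 683.4 -259.9    9.3] top@z62 [ 672.3 -256.7   62. ] sc [ 646.9 -302.5   62. ]
board nr [ 466.  -238.7   10.4] top@z62 [ 465.8 -236.2   62. ] sc [ 450.4 -282.9   62. ]
top [(np.int64(-10), np.int64(13)), (np.int64(-6), np.int64(3317)), (np.int64(-2), np.int64(8695)), (np.int64(2), np.int64(795)), (np.int64(6), np.int64(879)), (np.int64(10), np.int64(1674)), (np.int64(14), np.int64(627)), (np.int64(18), np.int64(1408)), (np.int64(22), np.int64(518)), (np.int64(26), np.int64(45)), (np.int64(30), np.int64(50)), (np.int64(34), np.int64(59)), (np.int64(38), np.int64(68)), (np.int64(42
[... 399 characters left out ...]
64(6), np.int64(1339)), (np.int64(10), np.int64(2002)), (np.int64(14), np.int64(752)), (np.int64(18), np.int64(920)), (np.int64(22), np.int64(777)), (np.int64(26), np.int64(325)), (np.int64(30), np.int64(280)), (np.int64(34), np.int64(272)), (np.int64(38), np.int64(328)), (np.int64(42), np.int64(408)), (np.int64(46), np.int64(374)), (np.int64(50), np.int64(313)), (np.int64(54), np.int64(311)), (np.int64(58), np.int64(439)), (np.int64(62), np.int64(202)), (np.int64(66), np.int64(0)), (np.int64(70), np.int64(0)), (np.int64(74), np.int64(0))]
{'fovy': 68.2787614243119, 'cx': 324.19536836862704, 'cy': 196.75023466643066, 'rvec': array([-2.5,  1.5,  0.2]), 'tvec': array([-549.6,  -28.5,  392.4])}
```

```bash
cat > plan.py <<'E'
from h import *
from scipy.spatial.transform import Rotation as Ro
import sys,json
# yaw = world angle of tool x, tool pointing down
def Rd(y): return np.array([[np.cos(y),np.sin(y),0],[np.sin(y),-np.cos(y),0],[0,0,-1.]])
def plan(p,R,tgt,yaw,n,g):
    rows=[];p=np.array(p,float)
    for i in range(n,0,-1):
        d=R.T@(np.array(tgt)-p)/i; w=Ro.from_matrix(R.T@Rd(yaw)).as_rotvec()/i
        d=np.round(d,1); w=np.round(w,3); rows.append([*d,*w,g])
        p=p+R@d; R=R@Ro.from_rotvec(w).as_matrix()
    return rows,p,R
def go(legs):
    s=bot.get_state(); q=s['orientation']; R=Ro.from_quat([q[1],q[2],q[3],q[0]]).as_matrix(); p=s['tool_pos']; out=[]
    for tgt,yaw,n,g in legs:
        r,p,R=plan(p,R,tgt,yaw,n,g); out+=r
    print(len(out)); print(json.dumps([[float(x) for x in r] for r in out]).replace('], ','],\n')); print(p)
E
python3 - <<'E'
from plan import *
T=load('top0'); print('decoy',atz(T,205+455/5,132+316/5,50),'glue',atz(T,416,227,102))
go([((540,-150,330),-.11,9,1)])
E
```

```text
decoy [ 572.25880341 -138.72588134   50.        ] glue [ 512.8536751  -373.97573832  102.        ]
9
[[46.9, -20.1, -13.9, -0.0, 0.0, 0.062, 1.0],
[45.6, -23.0, -13.9, -0.0, 0.0, 0.062, 1.0],
[44.1, -25.8, -13.9, -0.0, 0.0, 0.062, 1.0],
[42.4, -28.5, -13.9, -0.0, 0.0, 0.062, 1.0],
[40.5, -31.0, -13.8, -0.0, 0.0, 0.062, 1.0],
[38.5, -33.5, -13.9, -0.0, 0.0, 0.062, 1.0],
[36.4, -35.8, -13.8, -0.0, 0.0, 0.062, 1.0],
[34.1, -38.0, -13.9, -0.0, 0.0, 0.061, 1.0],
[31.6, -40.0, -13.8, -0.001, 0.0, 0.062, 1.0]]
[ 539.97060053 -150.02648947  329.96343139]
```

Emit:
{"name": "servo_tool", "arguments": {
  "moves": [
    [46.9,-20.1,-13.9,0,0,0.062,1],
    [45.6,-23,-13.9,0,0,0.062,1],
    [44.1,-25.8,-13.9,0,0,0.062,1],
    [42.4,-28.5,-13.9,0,0,0.062,1],
    [40.5,-31,-13.8,0,0,0.062,1],
    [38.5,-33.5,-13.9,0,0,0.062,1],
    [36.4,-35.8,-13.8,0,0,0.062,1],
    [34.1,-38,-13.9,0,0,0.061,1],
    [31.6,-40,-13.8,0,0,0.062,1],
    [0,0,0,0,0,0,1]
  ]
}}

```text
time: 1.35
tool_pos: [541.5, -147.9, 330.3]
orientation: [-0.0, 0.999, -0.054, 0.0]
wrist_force: [0.1, 0.7, -0.9]
finger_gap: 94.2
grasp_force: 0.0
```

Run:
```python
from h import *
save('wrist','w1'); z=load('w1'); print(bot.get_state()['tool_pos'],bot.get_state()['orientation'],ray(z,320,200))
```

```text
[ 540.44307839 -149.24040025  329.77566267] [-5.22062631e-05  9.98549628e-01 -5.38377480e-02 -3.66083086e-04] (array([ 621.01436435, -157.72817018,  509.33771735]), array([-0.28423733,  0.04501896, -0.9578654 ]))
```

View pics/w1.png

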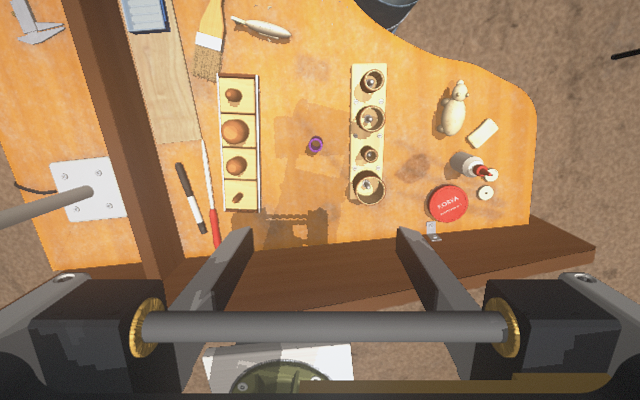

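The wrist view shows the rack at u≈238, v 75–210, the sleeves at u≈370, v 80–188, and the fingers at the bottom. I'll take an enlarged crop to measure it.

Run:
```python
from h import *
crop('w1',205,58,395,218,4.2)
```

```text
(no output)
```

View pics/w1_c205_58.png

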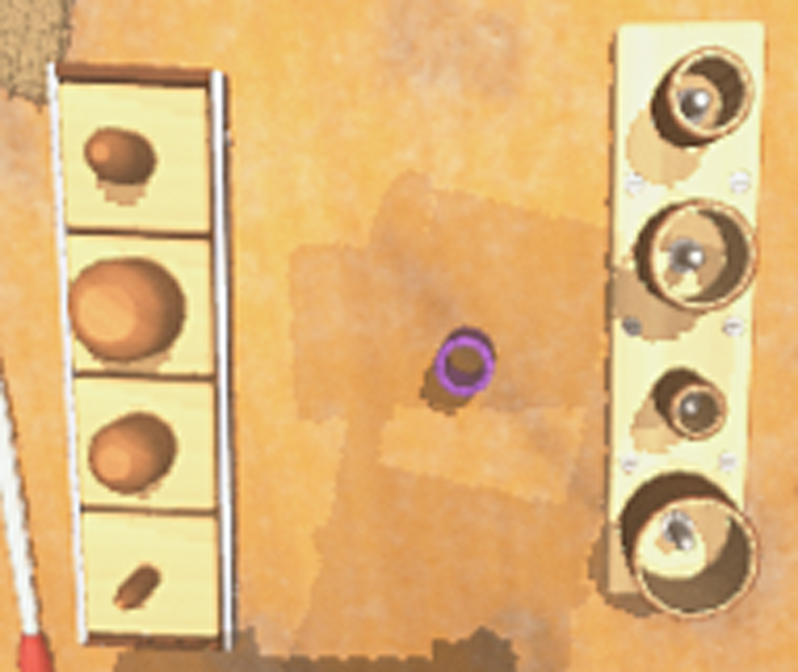

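Run:
```python
from h import *
np.set_printoptions(precision=1,suppress=True)
T=load('top0');S=load('scene0');W=load('w1')
t=lambda x,y:(205+(x+.5)/5-.5,132+(y+.5)/5-.5); s=lambda x,y:(220+(x+.5)/4.4-.5,110+(y+.5)/4.4-.5); w=lambda x,y:(205+(x+.5)/4.2-.5,58+(y+.5)/4.2-.5)
for n,a,b,c in[('d',(636,512),(293,401),(695,557)),('a',(653,377),(419,360),(696,410)),('c',(668,243),(538,324),(703,255)),('b',(686,117),(652,290),(711,95))]:
    print(n,tri((T,*t(*a)),(S,*s(*b)),(W,*w(*c))),'T,S,W@62',atz(T,*t(*a),62)[:2],atz(S,*s(*b),62)[:2],atz(W,*w(*c),62)[:2])
top=[(146,40,275,60),(121,162,246,183),(96,287,221,306),(70,409,197,432),(47,540,178,557)]
wr=[(62,83,210,87),(70,231,211,237),(74,374,213,378),(78,509,217,513),(82,634,218,634)]
sc=[None,(362,100,388,160),(262,128,286,185),(155,152,177,210),None]
for A,B,C in zip(top,wr,sc):
    for i in(0,2):
        r=[(T,*t(*A[i:i+2])),(W,*w(*B[i:i+2]))]+([(S,*s(*C[i:i+2]))] if C else [])
        print('seam L' if i==0 else 'seam R',tri(*r),*[atz(*k,22)[:2] for k in r])
```

```text
d [ 495.8 -215.4   61.8] T,S,W@62 [ 495.3 -213.9] [ 496.2 -216.1] [ 495.7 -216.6]
a [ 550.4 -220.    62.3] T,S,W@62 [ 549.6 -219.2] [ 551.2 -219.9] [ 550.5 -220.5]
c [ 604.2 -225.2   62.4] T,S,W@62 [ 604.  -223.8] [ 604.6 -225.1] [ 604.3 -226.4]
b [ 656.2 -231.2   63.2] T,S,W@62 [ 655.8 -229.8] [ 657.7 -230.5] [ 656.1 -232.4]
seam L [691.4   1.5  11.3] [690.1   0. ] [688.9  -2.7]
seam R [681.5 -56.9  27.4] [683.  -55.3] [681.8 -56.4]
seam L [638.8   5.9  21.6] [637.3   8.1] [637.3   5. ] [641.7   3.9]
seam R [629.6 -46.3  21.1] [629.8 -45.3] [629.4 -47.7] [629.  -47.3]
seam L [585.9  15.4  17.7] [583.7  16. ] [584.3  14.3] [587.1   7.3]
seam R [577.3 -38.   20.2] [577.1 -37.1] [577.  -39.3] [576.9 -40.5]
seam L [532.6  24.5  17.1] [531.9  24.3] [531.1  23.7] [532.8  15.4]
seam R [523.7 -30.4  20.7] [523.8 -29.5] [523.5 -31.7] [523.4 -32.3]
seam L [477.5  32.9  18.7] [477.  31.] [478.8  32.7]
seam R [471.6 -22.8  18.4] [471.5 -23.9] [472.8 -23.3]
```

```bash
cat > ov.py <<'E'
from h import *
D={'d':(607.2,-15.8,38),'c':(553.8,-7.4,28),'a':(500.5,1.0,11),'b':(660.5,-24.2,19)}
def ov(f,box,s):
    z=load(f); F=200/np.tan(np.radians(float(z['fovy']))/2); K=np.array([[F,0,z['cx']],[0,F,z['cy']],[0,0,1]])
    u0,v0,u1,v1=box; im=cv2.resize(z['p'][v0:v1,u0:u1,::-1],None,fx=s,fy=s,interpolation=cv2.INTER_CUBIC)
    a=np.linspace(0,2*np.pi,60)
    for x,y,d in D.values():
        for h in(22,48):
            P=np.stack([x+d/2*np.cos(a),y+d/2*np.sin(a),0*a+h],1)
            q=cv2.projectPoints(P,z['rvec'].astype(float),z['tvec'].astype(float),K,None)[0][:,0]
            q=(q-[u0,v0]+.5)*s-.5; cv2.polylines(im,[np.int32(q.round())],True,(255,0,0) if h==22 else (0,255,0),1)
    return im
E
python3 - <<'E'
from ov import *
a=ov('w1',(210,65,265,215),4);b=ov('top0',(205,132,268,252),5)
cv2.imwrite('pics/ov1.png',np.hstack([a,b]))
E
```

```text
(no output)
```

View pics/ov1.png

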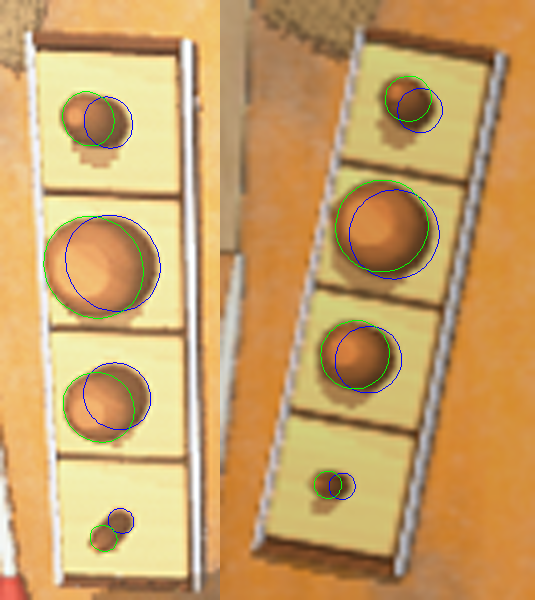

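Run:
```python
from plan import *
go([((495.8,-215.4,110),-.1,6,.85),((495.8,-215.4,70),-.1,2,.85)])
```

```text
8
[[-6.2, 11.8, 36.6, -0.0, 0.0, -0.001, 0.85],
[-6.2, 11.8, 36.6, -0.0, 0.0, -0.001, 0.85],
[-6.2, 11.7, 36.6, -0.0, 0.0, -0.001, 0.85],
[-6.2, 11.7, 36.7, -0.0, 0.0, -0.002, 0.85],
[-6.2, 11.7, 36.6, -0.0, 0.0, -0.001, 0.85],
[-6.3, 11.8, 36.7, -0.0, 0.001, -0.002, 0.85],
[-0.0, -0.0, 20.0, -0.0, -0.0, 0.0, 0.85],
[-0.0, -0.0, 20.0, -0.0, -0.0, 0.0, 0.85]]
[ 495.81784372 -215.41436894   69.99847865]
```

Emit:
{"name": "servo_tool", "arguments": {
  "moves": [
    [-6.2,11.8,36.6,0,0,-0.001,0.85],
    [-6.2,11.8,36.6,0,0,-0.001,0.85],
    [-6.2,11.7,36.6,0,0,-0.001,0.85],
    [-6.2,11.7,36.7,0,0,-0.002,0.85],
    [-6.2,11.7,36.6,0,0,-0.001,0.85],
    [-6.3,11.8,36.7,0,0,-0.002,0.85],
    [0,0,20,0,0,0,0.85],
    [0,0,20,0,0,0,0.85],
    [0,0,0,0,0,0,0.85],
    [0,0,0,0,0,0,0.85]
  ]
}}

```text
time: 2.65
tool_pos: [495.2, -216.8, 71.2]
orientation: [0.0, 0.999, -0.051, 0.0]
wrist_force: [0.2, -0.3, 0.5]
finger_gap: 79.5
grasp_force: 0.0
```

Run:
```python
from plan import *
go([((495.8,-215.4,27),-.1,4,.85)])
save('wrist','w2'); z=load('w2')
F=200/np.tan(np.radians(float(z['fovy']))/2);K=np.array([[F,0,z['cx']],[0,F,z['cy']],[0,0,1]])
a=np.linspace(0,2*np.pi,60);im=z['p'][:,:,::-1].copy()
for c,d in(((495.8,-215.4),49),((550.4,-220),22)):
  q=cv2.projectPoints(np.stack([c[0]+d/2*np.cos(a),c[1]+d/2*np.sin(a),0*a+62],1),z['rvec'],z['tvec'],K,None)[0][:,0]
  cv2.polylines(im,[np.int32(q.round())],True,(0,255,0),1)
cv2.imwrite('pics/w2o.png',im)
```

```text
4
[[0.1, -0.4, 11.0, 0.0, -0.0, -0.001, 0.85],
[0.1, -0.4, 11.1, 0.0, -0.0, -0.001, 0.85],
[0.1, -0.3, 11.0, 0.0, -0.0, -0.0, 0.85],
[0.1, -0.4, 11.1, 0.0, -0.001, -0.001, 0.85]]
[ 495.78877297 -215.38036293   26.97093211]
```

View pics/w2o.png

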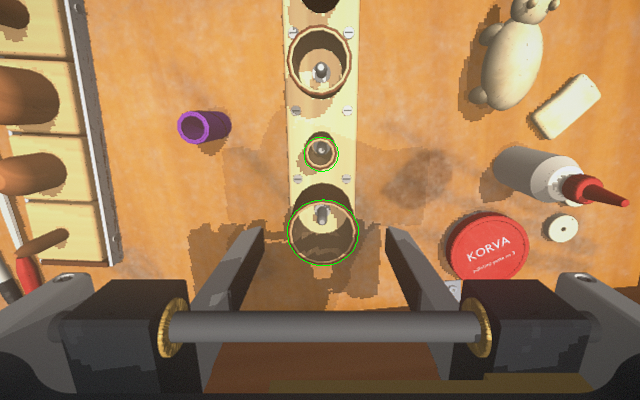

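The projected rims of d and a match the picture at (323,233) and (321,153), and d is centred between the fingers. Next I descend and grip.

Emit:
{"name": "servo_tool", "arguments": {
  "moves": [
    [0,0,11,0,0,0,0.85],
    [0,0,11,0,0,0,0.85],
    [0,0,11,0,0,0,0.85],
    [0,0,10,0,0,0,0.85],
    [0,0,0,0,0,0,0.3],
    [0,0,0,0,0,0,0.3],
    [0,0,0,0,0,0,0.3],
    [0,0,0,0,0,0,0.3],
    [0,0,0,0,0,0,0.3],
    [0,0,0,0,0,0,0.3]
  ],
  "newtons": 15
}}

```text
time: 3.95
tool_pos: [495.6, -216.3, 27.8]
orientation: [0.0, 0.999, -0.051, 0.0]
wrist_force: [-0.4, 1.2, 4.5]
finger_gap: 48.8
grasp_force: 15.0
```

Run:
```python
from plan import *
go([((495.6,-216,103),-.1,3,.3),((607.2,-14.5,103),-.156,6,.3)])
```

```text
9
[[0.0, -0.1, -25.1, 0.0, -0.0, -0.001, 0.3],
[0.0, -0.1, -25.1, 0.0, -0.0, -0.001, 0.3],
[0.0, -0.1, -25.0, 0.0, -0.001, -0.0, 0.3],
[15.2, -35.3, -0.0, 0.0, 0.0, 0.009, 0.3],
[14.8, -35.4, -0.0, 0.0, 0.0, 0.009, 0.3],
[14.5, -35.5, -0.0, 0.0, 0.0, 0.009, 0.3],
[14.2, -35.7, -0.0, 0.0, 0.0, 0.01, 0.3],
[13.8, -35.8, -0.1, 0.0, 0.0, 0.009, 0.3],
[13.6, -36.0, -0.0, 0.0, 0.0, 0.01, 0.3]]
[607.23434595 -14.45730692 102.98838112]
```

Emit:
{"name": "servo_tool", "arguments": {
  "moves": [
    [0,0,-25,0,0,0,0.3],
    [0,0,-25,0,0,0,0.3],
    [0,0,-25,0,0,0,0.3],
    [15.2,-35.3,0,0,0,0.009,0.3],
    [14.8,-35.4,0,0,0,0.009,0.3],
    [14.5,-35.5,0,0,0,0.009,0.3],
    [14.2,-35.7,0,0,0,0.01,0.3],
    [13.8,-35.8,0,0,0,0.009,0.3],
    [13.6,-36,0,0,0,0.01,0.3],
    [0,0,0,0,0,0,0.3]
  ]
}}

```text
time: 5.2
tool_pos: [607.9, -12.9, 101.9]
orientation: [-0.0, 0.997, -0.078, -0.0]
wrist_force: [-0.3, -0.2, -1.3]
finger_gap: 49.1
grasp_force: 15.0
```

Emit:
{"name": "servo_tool", "arguments": {
  "moves": [
    [0,0,0,0,0,0,0.3],
    [0,0,0,0,0,0,0.3]
  ]
}}

```text
time: 5.45
tool_pos: [607.1, -15.8, 102.4]
orientation: [0.0, 0.997, -0.08, -0.0]
wrist_force: [-0.0, -0.8, -1.0]
finger_gap: 49.0
grasp_force: 15.0
```

Run:
```python
from h import *
save('wrist','w3');save('scene','s3'); print(bot.get_state()['tool_pos'])
p=load('w3')['p'][:, :, ::-1]; q=load('s3')['p'][90:230,220:400,::-1]
q=cv2.resize(q,None,fx=2.4,fy=2.4,interpolation=cv2.INTER_CUBIC)
a=cv2.resize(p[120:320,220:420],None,fx=1.8,fy=1.8,interpolation=cv2.INTER_CUBIC)
h=max(len(q),len(a)); f=lambda i:np.pad(i,((0,h-len(i)),(0,0),(0,0)))
cv2.imwrite('pics/c3.png',np.hstack([f(a),f(q)]))
```

```text
[607.24797649 -15.72949019 102.56824474]
```

View pics/c3.png

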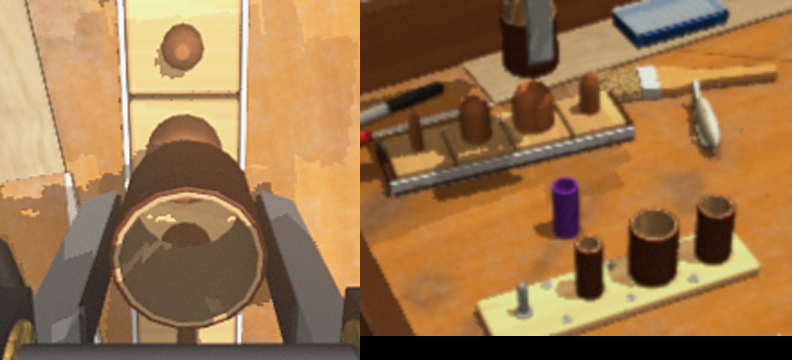

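The wrist view shows sleeve d centred on dowel d: both lie within about 1 mm of the camera's centre line (crop x≈187). I'll lower in two stages and watch the force.

Emit:
{"name": "servo_tool", "arguments": {
  "moves": [
    [0,0,12,0,0,0,0.3],
    [0,0,10,0,0,0,0.3],
    [0,0,4,0,0,0,0.3],
    [0,0,4,0,0,0,0.3],
    [0,0,4,0,0,0,0.3],
    [0,0,4,0,0,0,0.3],
    [0,0,2,0,0,0,0.3],
    [0,0,0,0,0,0,0.3]
  ]
}}

```text
time: 6.55
tool_pos: [607.4, -14.9, 62.4]
orientation: [-0.0, 0.997, -0.079, -0.0]
wrist_force: [-0.2, 0.4, -0.3]
finger_gap: 49.0
grasp_force: 15.0
```

Emit:
{"name": "servo_tool", "arguments": {
  "moves": [
    [0,0,4,0,0,0,0.3],
    [0,0,4,0,0,0,0.3],
    [0,0,4,0,0,0,0.3],
    [0,0,4,0,0,0,0.3],
    [0,0,4,0,0,0,0.3],
    [0,0,3,0,0,0,0.3],
    [0,0,0,0,0,0,0.3]
  ]
}}

```text
time: 7.42
tool_pos: [607.4, -14.9, 39.2]
orientation: [-0.0, 0.997, -0.079, -0.0]
wrist_force: [-0.5, -0.5, -0.2]
finger_gap: 49.5
grasp_force: 15.0
```

Emit:
{"name": "servo_tool", "arguments": {
  "moves": [
    [0,0,1,0,0,0,0.3],
    [0,0,1,0,0,0,0.3],
    [0,0,1,0,0,0,0.3],
    [0,0,0,0,0,0,0.3]
  ]
}}

```text
time: 7.92
tool_pos: [607.7, -14.9, 37.8]
orientation: [0.0, 0.997, -0.079, 0.0]
wrist_force: [-4.8, 0.1, 12.3]
finger_gap: 48.9
grasp_force: 15.0
```

Emit:
{"name": "servo_tool", "arguments": {
  "moves": [
    [0,0,0,0,0,0,0.75],
    [0,0,0,0,0,0,0.75],
    [0,0,0,0,0,0,0.75],
    [0,0,0,0,0,0,0.75],
    [0,0,-18,0,0,0,0.75],
    [0,0,-18,0,0,0,0.75],
    [0,0,-20,0,0,0,0.75],
    [0,0,-20,0,0,0,0.75],
    [0,0,0,0,0,0,0.75]
  ]
}}

```text
time: 9.05
tool_pos: [608.4, -15.0, 115.1]
orientation: [0.0, 0.997, -0.079, 0.002]
wrist_force: [-0.2, 0.1, -0.8]
finger_gap: 70.8
grasp_force: 0.0
```

Run:
```python
from plan import *
print(bot.get_state()['tool_pos'])
go([((604.2,-225.5,105),-.1,7,.7)])
save('wrist','w4'); save('top','t4')
a=load('w4')['p'][100:340,200:440,::-1]; b=load('t4')['p'][130:255,205:365,::-1]
a=cv2.resize(a,(400,400)); b=cv2.resize(b,(400,312)); cv2.imwrite('pics/c4.png',np.hstack([a,np.pad(b,((0,88),(0,0),(0,0)))]))
```

```text
[608.4411597  -14.99558777 115.08416951]
7
[[4.1, 29.8, 1.4, -0.0, -0.001, -0.008, 0.7],
[3.9, 29.8, 1.5, -0.0, -0.001, -0.008, 0.7],
[3.7, 29.9, 1.4, -0.0, -0.0, -0.008, 0.7],
[3.4, 29.9, 1.4, -0.0, -0.001, -0.009, 0.7],
[3.2, 29.9, 1.5, -0.0, -0.0, -0.008, 0.7],
[2.9, 29.9, 1.4, -0.0, -0.001, -0.009, 0.7],
[2.6, 30.0, 1.5, -0.0, -0.0, -0.008, 0.7]]
[ 604.17584445 -225.53136335  104.9845465 ]
```

View pics/c4.png

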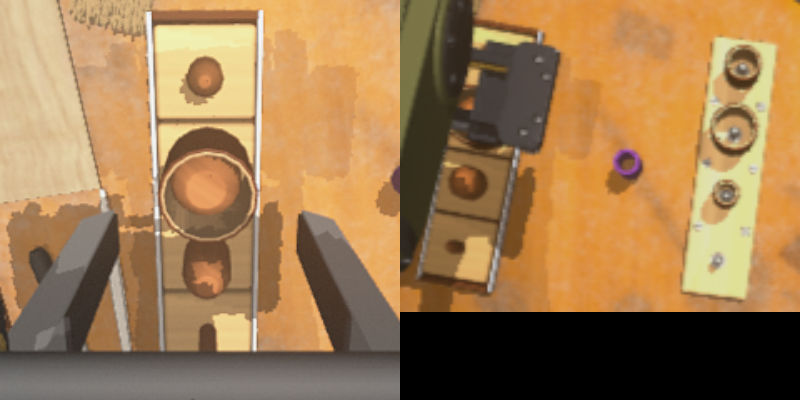

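Sleeve d sits upright over its dowel (wrist crop (209,195)). Next is c.

Emit:
{"name": "servo_tool", "arguments": {
  "moves": [
    [4.1,29.8,1.4,0,0,-0.008,0.7],
    [3.9,29.8,1.4,0,0,-0.008,0.7],
    [3.7,29.9,1.4,0,0,-0.008,0.7],
    [3.4,29.9,1.4,0,0,-0.008,0.7],
    [3.2,29.9,1.4,0,0,-0.008,0.7],
    [2.9,29.9,1.4,0,0,-0.008,0.7],
    [2.6,30,1.4,0,0,-0.008,0.7],
    [0,0,15,0,0,0,0.7],
    [0,0,15,0,0,0,0.7],
    [0,0,0,0,0,0,0.7]
  ]
}}

```text
time: 10.4
tool_pos: [602.3, -224.1, 70.5]
orientation: [-0.001, 0.999, -0.051, -0.002]
wrist_force: [-0.7, 0.7, -0.2]
finger_gap: 66.0
grasp_force: 0.0
```

Emit:
{"name": "servo_tool", "arguments": {
  "moves": [
    [0,0,0,0,0,0,0.7]
  ]
}}

```text
time: 10.52
tool_pos: [603.3, -224.8, 72.8]
orientation: [0.0, 0.999, -0.051, 0.0]
wrist_force: [0.2, 0.0, -1.1]
finger_gap: 65.5
grasp_force: 0.0
```

Emit:
{"name": "servo_tool", "arguments": {
  "moves": [
    [1,0.5,12,0,0,0,0.7],
    [0,0,12,0,0,0,0.7],
    [0,0,11,0,0,0,0.7],
    [0,0,10,0,0,0,0.7],
    [0,0,0,0,0,0,0.2],
    [0,0,0,0,0,0,0.2],
    [0,0,0,0,0,0,0.2],
    [0,0,0,0,0,0,0.2],
    [0,0,0,0,0,0,0.2],
    [0,0,0,0,0,0,0.2]
  ]
}}

```text
time: 11.78
tool_pos: [604.3, -226.1, 28.1]
orientation: [0.0, 0.999, -0.051, 0.0]
wrist_force: [-0.3, -0.1, 4.7]
finger_gap: 37.8
grasp_force: 15.0
```

Emit:
{"name": "servo_tool", "arguments": {
  "moves": [
    [0,0,0,0,0,0,0.2]
  ]
}}

```text
time: 11.9
tool_pos: [604.3, -226.2, 28.1]
orientation: [0.0, 0.999, -0.051, 0.0]
wrist_force: [-0.0, -0.5, 5.9]
finger_gap: 38.1
grasp_force: 15.0
```

Run:
```python
from plan import *
print(bot.get_state()['tool_pos'])
go([((604,-225.2,102),-.1,3,.2),((553.8,-6.8,102),-.156,7,.2)])
```

```text
[ 604.26337319 -226.16789497   28.1227648 ]
10
[[-0.1, -0.3, -24.6, 0.0, -0.0, -0.001, 0.2],
[-0.1, -0.3, -24.6, 0.0, -0.0, -0.001, 0.2],
[-0.1, -0.3, -24.7, 0.0, -0.001, -0.0, 0.2],
[-10.3, -30.3, -0.0, 0.0, 0.0, 0.008, 0.2],
[-10.5, -30.3, -0.0, 0.0, 0.0, 0.008, 0.2],
[-10.7, -30.2, -0.0, 0.0, 0.0, 0.008, 0.2],
[-11.0, -30.1, -0.0, 0.0, 0.0, 0.008, 0.2],
[-11.2, -30.0, -0.0, 0.0, 0.0, 0.008, 0.2],
[-11.5, -29.8, -0.0, 0.0, 0.0, 0.008, 0.2],
[-11.7, -29.8, -0.0, 0.0, 0.0, 0.008, 0.2]]
[553.77142217  -6.78331953 101.98652374]
```

Emit:
{"name": "servo_tool", "arguments": {
  "moves": [
    [0,-0.3,-24.7,0,0,0,0.2],
    [0,-0.3,-24.7,0,0,0,0.2],
    [0,-0.3,-24.7,0,0,0,0.2],
    [-10.3,-30.3,0,0,0,0.008,0.2],
    [-10.5,-30.3,0,0,0,0.008,0.2],
    [-10.7,-30.2,0,0,0,0.008,0.2],
    [-11,-30.1,0,0,0,0.008,0.2],
    [-11.2,-30,0,0,0,0.008,0.2],
    [-11.5,-29.8,0,0,0,0.008,0.2],
    [-11.7,-29.8,0,0,0,0.008,0.2]
  ]
}}

```text
time: 13.15
tool_pos: [553.7, -5.6, 101.4]
orientation: [-0.0, 0.997, -0.079, -0.0]
wrist_force: [0.8, -0.3, -0.2]
finger_gap: 38.2
grasp_force: 15.0
```

Emit:
{"name": "servo_tool", "arguments": {
  "moves": [
    [0,0,0,0,0,0,0.2],
    [0,0,0,0,0,0,0.2],
    [0,0,0,0,0,0,0.2]
  ]
}}

```text
time: 13.52
tool_pos: [554.4, -7.5, 101.6]
orientation: [0.0, 0.997, -0.079, -0.0]
wrist_force: [0.4, -0.1, -0.6]
finger_gap: 38.0
grasp_force: 15.0
```

Emit:
{"name": "servo_tool", "arguments": {
  "moves": [
    [0,0,0,0,0,0,0.2]
  ]
}}

```text
time: 13.65
tool_pos: [554.4, -7.3, 101.6]
orientation: [0.0, 0.997, -0.079, -0.0]
wrist_force: [-0.4, -0.1, 0.2]
finger_gap: 38.2
grasp_force: 15.0
```

Emit:
{"name": "servo_tool", "arguments": {
  "moves": [
    [0,0,10,0,0,0,0.2],
    [0,0,10,0,0,0,0.2],
    [0,0,4,0,0,0,0.2],
    [0,0,4,0,0,0,0.2],
    [0,0,4,0,0,0,0.2],
    [0,0,4,0,0,0,0.2],
    [0,0,3,0,0,0,0.2],
    [0,0,0,0,0,0,0.2]
  ]
}}

```text
time: 14.65
tool_pos: [554.2, -6.6, 62.6]
orientation: [0.0, 0.997, -0.079, -0.0]
wrist_force: [-0.5, 0.1, -0.2]
finger_gap: 38.0
grasp_force: 15.0
```

Emit:
{"name": "servo_tool", "arguments": {
  "moves": [
    [0,0,4,0,0,0,0.2],
    [0,0,4,0,0,0,0.2],
    [0,0,4,0,0,0,0.2],
    [0,0,4,0,0,0,0.2],
    [0,0,4,0,0,0,0.2],
    [0,0,2,0,0,0,0.2],
    [0,0,0,0,0,0,0.2]
  ]
}}

```text
time: 15.52
tool_pos: [554.3, -6.6, 40.6]
orientation: [-0.0, 0.997, -0.079, -0.0]
wrist_force: [-0.5, -0.5, -1.4]
finger_gap: 38.2
grasp_force: 15.0
```

Emit:
{"name": "servo_tool", "arguments": {
  "moves": [
    [0,0,1,0,0,0,0.2],
    [0,0,1,0,0,0,0.2],
    [0,0,1,0,0,0,0.2],
    [0,0,0.5,0,0,0,0.2],
    [0,0,0,0,0,0,0.2]
  ]
}}

```text
time: 16.15
tool_pos: [554.4, -6.6, 38.0]
orientation: [0.0, 0.997, -0.079, 0.0]
wrist_force: [-4.1, 1.1, 9.8]
finger_gap: 37.9
grasp_force: 15.0
```

Emit:
{"name": "servo_tool", "arguments": {
  "moves": [
    [0,0,0,0,0,0,0.62],
    [0,0,0,0,0,0,0.62],
    [0,0,0,0,0,0,0.62],
    [0,0,0,0,0,0,0.62],
    [0,0,-18,0,0,0,0.62],
    [0,0,-18,0,0,0,0.62],
    [0,0,-18,0,0,0,0.62],
    [0,0,-16,0,0,0,0.62],
    [0,0,0,0,0,0,0.62],
    [0,0,0,0,0,0,0.62]
  ]
}}

```text
time: 17.4
tool_pos: [554.0, -6.6, 106.8]
orientation: [0.0, 0.997, -0.079, -0.0]
wrist_force: [-0.2, 0.2, -0.3]
finger_gap: 58.6
grasp_force: 0.0
```

Run:
```python
from plan import *
print(bot.get_state()['tool_pos'])
go([((656.3,-231.3,100),-.1,8,.62),((656.3,-231.3,70),-.1,2,.62)])
```

```text
[554.00732336  -6.60434901 106.7716088 ]
10
[[17.1, 25.7, 0.8, 0.0, 0.0, -0.007, 0.62],
[16.9, 25.8, 0.8, 0.0, 0.0, -0.007, 0.62],
[16.7, 26.0, 0.8, 0.0, 0.0, -0.007, 0.62],
[16.5, 26.1, 0.9, 0.0, 0.0, -0.007, 0.62],
[16.3, 26.2, 0.8, 0.0, 0.0, -0.008, 0.62],
[16.1, 26.3, 0.9, 0.0, 0.0, -0.007, 0.62],
[15.9, 26.4, 0.8, 0.0, 0.0, -0.008, 0.62],
[15.7, 26.6, 0.9, 0.0, 0.001, -0.007, 0.62],
[-0.0, -0.0, 15.0, 0.0, -0.0, -0.0, 0.62],
[-0.0, -0.0, 15.0, 0.0, -0.0, -0.0, 0.62]]
[ 656.30085323 -231.30901066   69.98937363]
```

Emit:
{"name": "servo_tool", "arguments": {
  "moves": [
    [17.1,25.7,0.8,0,0,-0.007,0.62],
    [16.9,25.8,0.8,0,0,-0.007,0.62],
    [16.7,26,0.8,0,0,-0.007,0.62],
    [16.5,26.1,0.9,0,0,-0.007,0.62],
    [16.3,26.2,0.8,0,0,-0.008,0.62],
    [16.1,26.3,0.9,0,0,-0.007,0.62],
    [15.9,26.4,0.8,0,0,-0.008,0.62],
    [15.7,26.6,0.9,0,0,-0.007,0.62],
    [0,0,15,0,0,0,0.62],
    [0,0,15,0,0,0,0.62]
  ]
}}

```text
time: 18.65
tool_pos: [655.9, -230.5, 68.5]
orientation: [-0.0, 0.999, -0.05, -0.001]
wrist_force: [-0.4, -0.8, -1.0]
finger_gap: 58.3
grasp_force: 0.0
```

Emit:
{"name": "servo_tool", "arguments": {
  "moves": [
    [0,0,0,0,0,0,0.62],
    [0,0,0,0,0,0,0.62]
  ]
}}

```text
time: 18.9
tool_pos: [656.7, -230.7, 70.9]
orientation: [0.0, 0.999, -0.05, 0.0]
wrist_force: [0.1, 0.3, 0.5]
finger_gap: 58.4
grasp_force: 0.0
```

Emit:
{"name": "servo_tool", "arguments": {
  "moves": [
    [0,0.5,11,0,0,0,0.62],
    [0,0,11,0,0,0,0.62],
    [0,0,11,0,0,0,0.62],
    [0,0,10,0,0,0,0.62],
    [0,0,0,0,0,0,0.1],
    [0,0,0,0,0,0,0.1],
    [0,0,0,0,0,0,0.1],
    [0,0,0,0,0,0,0.1],
    [0,0,0,0,0,0,0.1],
    [0,0,0,0,0,0,0.1]
  ]
}}

```text
time: 20.15
tool_pos: [656.8, -231.9, 28.0]
orientation: [0.0, 0.999, -0.05, 0.0]
wrist_force: [-0.3, 0.7, 4.4]
finger_gap: 30.4
grasp_force: 15.0
```

Run:
```python
from plan import *
s=bot.get_state(); p=s['tool_pos']; print(p)
go([((p[0],p[1],103),-.1,3,.1),((660.6,-23.3,103),-.156,7,.1)])
```

```text
[ 656.78199771 -231.89028149   28.04786821]
10
[[0.0, 0.0, -25.0, 0.0, -0.0, -0.0, 0.1],
[0.0, 0.0, -25.0, 0.0, -0.0, -0.0, 0.1],
[0.1, 0.0, -25.0, 0.0, -0.001, -0.0, 0.1],
[-2.4, -29.7, 0.0, 0.0, 0.0, 0.008, 0.1],
[-2.7, -29.7, 0.0, 0.0, 0.0, 0.008, 0.1],
[-2.9, -29.7, 0.0, 0.0, 0.0, 0.008, 0.1],
[-3.2, -29.6, 0.0, 0.0, 0.0, 0.008, 0.1],
[-3.4, -29.6, 0.0, 0.0, 0.0, 0.008, 0.1],
[-3.6, -29.6, 0.0, 0.0, 0.0, 0.008, 0.1],
[-3.9, -29.5, 0.0, 0.0, 0.0, 0.008, 0.1]]
[660.57607764 -23.30927857 103.005486  ]
```

Emit:
{"name": "servo_tool", "arguments": {
  "moves": [
    [0,0,-25,0,0,0,0.1],
    [0,0,-25,0,0,0,0.1],
    [0,0,-25,0,0,0,0.1],
    [-2.4,-29.7,0,0,0,0.008,0.1],
    [-2.7,-29.7,0,0,0,0.008,0.1],
    [-2.9,-29.7,0,0,0,0.008,0.1],
    [-3.2,-29.6,0,0,0,0.008,0.1],
    [-3.4,-29.6,0,0,0,0.008,0.1],
    [-3.6,-29.6,0,0,0,0.008,0.1],
    [-3.9,-29.5,0,0,0,0.008,0.1]
  ]
}}

```text
time: 21.4
tool_pos: [660.0, -22.3, 102.1]
orientation: [0.0, 0.997, -0.078, -0.0]
wrist_force: [-0.5, -0.4, -1.9]
finger_gap: 30.3
grasp_force: 15.0
```

Emit:
{"name": "servo_tool", "arguments": {
  "moves": [
    [0,0,0,0,0,0,0.1],
    [0,0,0,0,0,0,0.1],
    [0,0,0,0,0,0,0.1],
    [0,0,0,0,0,0,0.1]
  ]
}}

```text
time: 21.9
tool_pos: [660.3, -24.0, 102.5]
orientation: [0.0, 0.997, -0.078, -0.0]
wrist_force: [0.4, -0.3, -0.0]
finger_gap: 30.6
grasp_force: 15.0
```

Run:
```python
from h import *
save('wrist','w5'); save('scene','s5')
a=load('w5')['p'][120:320,220:420,::-1]; b=load('s5')['p'][90:200,210:390,::-1]
a=cv2.resize(a,None,fx=1.8,fy=1.8,interpolation=cv2.INTER_CUBIC); b=cv2.resize(b,None,fx=2.4,fy=2.4,interpolation=cv2.INTER_CUBIC); cv2.imwrite('pics/c5.png',np.hstack([a,np.pad(b,((0,len(a)-len(b)),(0,0),(0,0)))]))
```

```text
(no output)
```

View pics/c5.png

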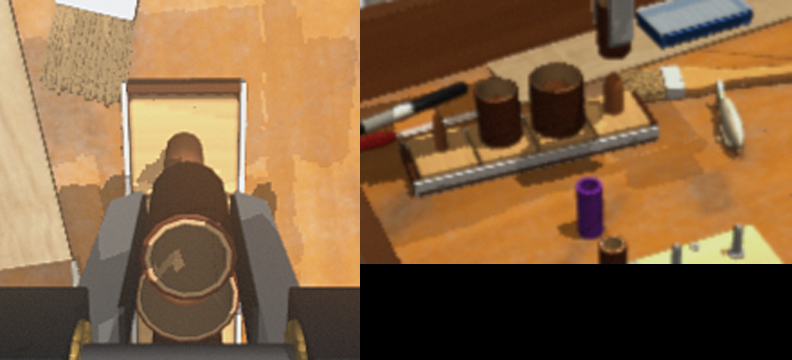

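Sleeve b is in line with dowel b (185 against 188 in the wrist crop), and c and d stand home in the scene view. Lowering b.

Emit:
{"name": "servo_tool", "arguments": {
  "moves": [
    [0,0,10,0,0,0,0.1],
    [0,0,10,0,0,0,0.1],
    [0,0,4,0,0,0,0.1],
    [0,0,4,0,0,0,0.1],
    [0,0,4,0,0,0,0.1],
    [0,0,4,0,0,0,0.1],
    [0,0,4,0,0,0,0.1],
    [0,0,0,0,0,0,0.1]
  ]
}}

```text
time: 23.0
tool_pos: [660.1, -23.2, 62.2]
orientation: [-0.0, 0.997, -0.078, -0.0]
wrist_force: [0.3, -0.7, -0.4]
finger_gap: 30.0
grasp_force: 15.0
```

Emit:
{"name": "servo_tool", "arguments": {
  "moves": [
    [0,0,4,0,0,0,0.1],
    [0,0,4,0,0,0,0.1],
    [0,0,4,0,0,0,0.1],
    [0,0,4,0,0,0,0.1],
    [0,0,4,0,0,0,0.1],
    [0,0,2,0,0,0,0.1],
    [0,0,0,0,0,0,0.1]
  ]
}}

```text
time: 23.88
tool_pos: [660.2, -23.2, 40.4]
orientation: [-0.0, 0.997, -0.078, -0.0]
wrist_force: [0.1, 0.1, -0.7]
finger_gap: 30.4
grasp_force: 15.0
```

Emit:
{"name": "servo_tool", "arguments": {
  "moves": [
    [0,0,1,0,0,0,0.1],
    [0,0,1,0,0,0,0.1],
    [0,0,1,0,0,0,0.1],
    [0,0,0,0,0,0,0.1]
  ]
}}

```text
time: 24.38
tool_pos: [660.4, -23.3, 38.0]
orientation: [0.0, 0.997, -0.078, 0.0]
wrist_force: [-1.8, 0.7, 4.2]
finger_gap: 30.3
grasp_force: 15.0
```

Emit:
{"name": "servo_tool", "arguments": {
  "moves": [
    [0,0,0.5,0,0,0,0.1],
    [0,0,0,0,0,0,0.55],
    [0,0,0,0,0,0,0.55],
    [0,0,0,0,0,0,0.55],
    [0,0,-18,0,0,0,0.55],
    [0,0,-18,0,0,0,0.55],
    [0,0,-18,0,0,0,0.55],
    [0,0,-16,0,0,0,0.55],
    [0,0,0,0,0,0,0.55],
    [0,0,0,0,0,0,0.55]
  ]
}}

```text
time: 25.62
tool_pos: [660.0, -23.2, 106.4]
orientation: [-0.0, 0.997, -0.078, -0.0]
wrist_force: [-0.5, -0.2, -1.1]
finger_gap: 51.8
grasp_force: 0.0
```

Run:
```python
from plan import *
print(bot.get_state()['tool_pos'])
go([((550.4,-220.5,100),-.1,8,.55),((550.4,-220.5,70),-.1,2,.55)])
```

```text
[659.98621767 -23.205469   106.44628057]
10
[[-9.7, 26.5, 0.8, 0.0, 0.0, -0.007, 0.55],
[-9.9, 26.4, 0.8, 0.0, 0.0, -0.007, 0.55],
[-10.1, 26.4, 0.8, 0.0, 0.0, -0.007, 0.55],
[-10.2, 26.3, 0.8, 0.0, 0.0, -0.007, 0.55],
[-10.4, 26.2, 0.8, 0.0, 0.0, -0.007, 0.55],
[-10.6, 26.1, 0.8, 0.0, 0.0, -0.007, 0.55],
[-10.8, 26.1, 0.9, 0.0, 0.0, -0.007, 0.55],
[-11.0, 25.9, 0.8, 0.0, 0.001, -0.007, 0.55],
[-0.0, 0.0, 15.0, 0.0, -0.0, -0.0, 0.55],
[-0.0, 0.0, 15.0, 0.0, -0.0, -0.0, 0.55]]
[ 550.42921874 -220.45871693   70.03300492]
```

Emit:
{"name": "servo_tool", "arguments": {
  "moves": [
    [-9.7,26.5,0.8,0,0,-0.007,0.55],
    [-9.9,26.4,0.8,0,0,-0.007,0.55],
    [-10.1,26.4,0.8,0,0,-0.007,0.55],
    [-10.2,26.3,0.8,0,0,-0.007,0.55],
    [-10.4,26.2,0.8,0,0,-0.007,0.55],
    [-10.6,26.1,0.8,0,0,-0.007,0.55],
    [-10.8,26.1,0.9,0,0,-0.007,0.55],
    [-11,25.9,0.8,0,0,-0.007,0.55],
    [0,0,15,0,0,0,0.55],
    [0,0,15,0,0,0,0.55]
  ]
}}

```text
time: 26.88
tool_pos: [550.6, -219.8, 68.9]
orientation: [-0.0, 0.999, -0.05, -0.001]
wrist_force: [-0.2, -0.1, 0.3]
finger_gap: 51.3
grasp_force: 0.0
```

Emit:
{"name": "servo_tool", "arguments": {
  "moves": [
    [0,0,0,0,0,0,0.55],
    [0,0,0,0,0,0,0.55],
    [0,0,0,0,0,0,0.55]
  ]
}}

```text
time: 27.25
tool_pos: [551.1, -220.3, 71.0]
orientation: [0.0, 0.999, -0.05, 0.0]
wrist_force: [-0.4, -0.0, -1.3]
finger_gap: 51.9
grasp_force: 0.0
```

Emit:
{"name": "servo_tool", "arguments": {
  "moves": [
    [-0.5,0.5,11,0,0,0,0.55],
    [0,0,11,0,0,0,0.55],
    [0,0,11,0,0,0,0.55],
    [0,0,10,0,0,0,0.55],
    [0,0,0,0,0,0,0],
    [0,0,0,0,0,0,0],
    [0,0,0,0,0,0,0],
    [0,0,0,0,0,0,0],
    [0,0,0,0,0,0,0],
    [0,0,0,0,0,0,0]
  ]
}}

```text
time: 28.5
tool_pos: [550.4, -221.0, 27.9]
orientation: [0.0, 0.999, -0.05, 0.0]
wrist_force: [0.6, -0.4, 3.9]
finger_gap: 22.1
grasp_force: 15.0
```

Run:
```python
from plan import *
s=bot.get_state(); p=s['tool_pos']; print(p)
go([((p[0],p[1],103),-.1,3,0),((500.5,1.9,103),-.156,7,0)])
```

```text
[ 550.40356131 -221.02311824   27.91126842]
10
[[0.0, 0.0, -25.0, 0.0, -0.0, -0.0, 0.0],
[0.0, 0.0, -25.0, 0.0, -0.0, -0.0, 0.0],
[0.0, 0.0, -25.1, 0.0, -0.001, -0.0, 0.0],
[-10.3, -31.0, -0.0, 0.0, 0.0, 0.008, 0.0],
[-10.5, -30.9, -0.0, 0.0, 0.0, 0.008, 0.0],
[-10.8, -30.8, -0.0, 0.0, 0.0, 0.008, 0.0],
[-11.0, -30.7, -0.0, 0.0, 0.0, 0.008, 0.0],
[-11.2, -30.6, -0.0, 0.0, 0.0, 0.008, 0.0],
[-11.5, -30.5, -0.0, 0.0, 0.0, 0.008, 0.0],
[-11.8, -30.5, -0.0, 0.0, 0.0, 0.008, 0.0]]
[500.46152096   1.91928842 102.98559225]
```

Emit:
{"name": "servo_tool", "arguments": {
  "moves": [
    [0,0,-25,0,0,0,0],
    [0,0,-25,0,0,0,0],
    [0,0,-25,0,0,0,0],
    [-10.3,-31,0,0,0,0.008,0],
    [-10.5,-30.9,0,0,0,0.008,0],
    [-10.8,-30.8,0,0,0,0.008,0],
    [-11,-30.7,0,0,0,0.008,0],
    [-11.2,-30.6,0,0,0,0.008,0],
    [-11.5,-30.5,0,0,0,0.008,0],
    [-11.8,-30.5,0,0,0,0.008,0]
  ]
}}

```text
time: 29.75
tool_pos: [499.8, 3.0, 102.4]
orientation: [-0.0, 0.997, -0.078, -0.0]
wrist_force: [-0.6, 0.5, 0.5]
finger_gap: 21.9
grasp_force: 15.0
```

Emit:
{"name": "servo_tool", "arguments": {
  "moves": [
    [0,0,0,0,0,0,0],
    [0,0,0,0,0,0,0],
    [0,0,0,0,0,0,0],
    [0,0,0,0,0,0,0]
  ]
}}

```text
time: 30.25
tool_pos: [500.4, 1.4, 102.5]
orientation: [-0.0, 0.997, -0.078, -0.0]
wrist_force: [1.3, -0.4, -0.4]
finger_gap: 22.1
grasp_force: 15.0
```

Emit:
{"name": "servo_tool", "arguments": {
  "moves": [
    [0,0,10,0,0,0,0],
    [0,0,10,0,0,0,0],
    [0,0,4,0,0,0,0],
    [0,0,4,0,0,0,0],
    [0,0,4,0,0,0,0],
    [0,0,4,0,0,0,0],
    [0,0,4,0,0,0,0],
    [0,0,0,0,0,0,0]
  ]
}}

```text
time: 31.25
tool_pos: [500.2, 2.0, 62.3]
orientation: [-0.0, 0.997, -0.078, -0.0]
wrist_force: [-0.4, 0.5, -0.8]
finger_gap: 21.7
grasp_force: 15.0
```

Emit:
{"name": "servo_tool", "arguments": {
  "moves": [
    [0,0,4,0,0,0,0],
    [0,0,4,0,0,0,0],
    [0,0,4,0,0,0,0],
    [0,0,4,0,0,0,0],
    [0,0,4,0,0,0,0],
    [0,0,2,0,0,0,0],
    [0,0,0,0,0,0,0]
  ]
}}

```text
time: 32.12
tool_pos: [500.3, 2.0, 40.4]
orientation: [-0.0, 0.997, -0.078, -0.0]
wrist_force: [-0.5, 0.2, -0.1]
finger_gap: 22.0
grasp_force: 15.0
```

Emit:
{"name": "servo_tool", "arguments": {
  "moves": [
    [0,0,1,0,0,0,0],
    [0,0,1,0,0,0,0],
    [0,0,1,0,0,0,0],
    [0,0,0.5,0,0,0,0],
    [0,0,0,0,0,0,0]
  ]
}}

```text
time: 32.75
tool_pos: [500.6, 2.0, 37.8]
orientation: [0.0, 0.997, -0.078, 0.0]
wrist_force: [-4.7, -0.1, 10.4]
finger_gap: 22.0
grasp_force: 15.0
```

Home. I'll release, rise and retreat to the side for a check.

Emit:
{"name": "servo_tool", "arguments": {
  "moves": [
    [0,0,0,0,0,0,0.5],
    [0,0,0,0,0,0,0.5],
    [0,0,0,0,0,0,0.5],
    [0,0,0,0,0,0,0.5],
    [0,0,-18,0,0,0,0.5],
    [0,0,-25,0,0,0,0.5],
    [0,0,-40,0,0,0,0.5],
    [0,0,-40,0,0,0,0.5],
    [0,0,-40,0,0,0,0.5],
    [0,0,-30,0,0,0,0.5]
  ]
}}

```text
time: 34.0
tool_pos: [500.4, 2.0, 231.8]
orientation: [-0.0, 0.997, -0.078, 0.001]
wrist_force: [-0.0, -0.3, 0.0]
finger_gap: 47.3
grasp_force: 0.0
```

Emit:
{"name": "servo_tool", "arguments": {
  "moves": [
    [0,40,0,0,0,0,0.5],
    [0,50,0,0,0,0,0.5],
    [0,50,0,0,0,0,0.5],
    [0,50,0,0,0,0,0.5],
    [0,40,0,0,0,0,0.5],
    [0,0,0,0,0,0,0.5],
    [0,0,0,0,0,0,0.5]
  ]
}}

```text
time: 34.88
tool_pos: [464.6, -224.8, 230.0]
orientation: [-0.0, 0.997, -0.078, -0.0]
wrist_force: [-0.2, -0.1, 0.0]
finger_gap: 47.0
grasp_force: 0.0
```

Run:
```python
from h import *
save('top','t6'); save('scene','s6'); 
a=load('t6')['p'][130:260,200:460,::-1]; b=load('s6')['p'][90:290,210:430,::-1]
a=cv2.resize(a,None,fx=3,fy=3,interpolation=cv2.INTER_CUBIC)[:, :400]; b=cv2.resize(b,None,fx=1.8,fy=1.8,interpolation=cv2.INTER_CUBIC); h=max(len(a),len(b)); f=lambda i:np.pad(i,((0,h-len(i)),(0,0),(0,0)))
cv2.imwrite('pics/c6.png',np.hstack([f(a),f(b)]))
C=cloud(load('s6')).reshape(-1,3)
for n,x,y,r in(('d',607.2,-14.8,24.5),('c',553.8,-6.8,19.5),('a',500.5,1.9,11),('b',660.5,-23.3,15)):
    q=C[np.hypot(C[:,0]-x,C[:,1]-y)<r+3]; q=q[q[:,2]>40]; print(n,len(q),np.percentile(q[:,2],[50,95,99]).round(1))
```

```text
d 514 [61.4 72.5 73.5]
c 157 [51.1 71.8 72.7]
a 183 [62.2 72.8 73.8]
b 250 [61.4 72.3 73.9]
```

View pics/c6.png

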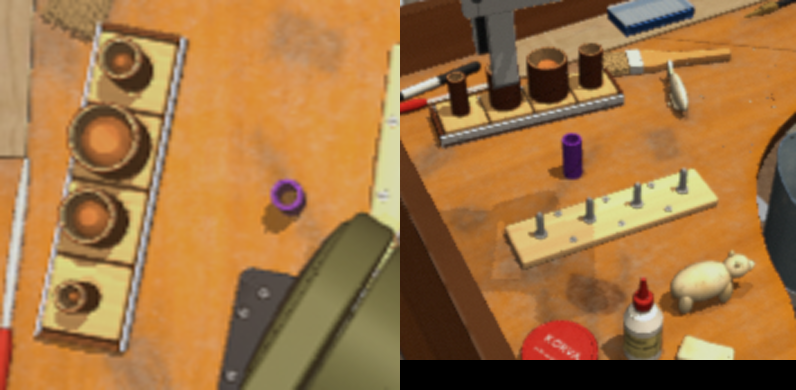

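All four sleeves stand upright on the right dowels, with rims at about 72 mm, which is fully home. The glue bottle, the bear and the purple decoy have not moved.

```bash
python3 -c "
from cell import bot
print(bot.hand_in())"
```

```text
the job is handed in; nothing more can be done
None
```

I moved all four sleeves to their matching dowels, upright and pushed home (rims measured at about 72 mm), left the glue bottle, the bear and the purple look-alike where they were, and handed in at about 35 s of the 93 s allowed; no verdict was returned.

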